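# Set the recessed iron thermostat behind the lint roller

### The job

The lint roller is standing in the way of the iron's temperature control box. First move it out of the way and stand it upright on the round cork mat, without knocking it over; then turn the dial down in its recess until its white line points at the red marker on the rim, and let go. Leave the red marker where it is set, and do not push over or shift the pen pot or the bell.

Things in the scene. Friction and masses are not known exactly. Their poses are not given: they have to be found in the camera images.
- heat_control: temperature control box, fixed, white sloped head on a dark grey foot, 134 mm deep, 140 wide, 133 high. Origin on the counter under it; z up, x from its low front (facing the robot) to its high back. Its face, 130 mm up the slope by 140 mm wide, rises 40 degrees to the back: its outward normal is (-0.643, 0, 0.766) in this frame, 40 degrees from vertical.
- well_mouth (a point): centre of the mouth of the round well in the face, at (-0.016, 0, 0.091) in the box's frame; z is the face's outward normal, x up the slope. The well is 100 mm in diameter, 36 mm deep, straight rigid walls; the dial stands in it. Fully open fingers may not fit: open them about 40 mm.
- dial_grip (a point): centre of the top of the dial's grip bar, on the well's axis, 3 mm below the plane of its mouth. Black bar 60 mm long, 16 wide, 28 tall on a black skirt 62 mm in diameter, whose top is 27 mm below this point. Axes turn with the dial: z out of the face, x along the bar to its pointer end, y across it. The white line marks the pointer half of the bar's top; the other half is plain.
- dial (a joint): angle of the dial about the outward normal, rad: 0 when the white line points up the slope (to the back of the box), growing counterclockwise as seen looking down on the face. It can turn more than a full turn either way from the start and stays where it is left (friction 0.06 N m, no detents or spring).
- dial_pointer (a point): point on the white line's direction 50 mm from the dial axis, at the plane of the well's mouth; turns with the dial
- marker (a joint): angle of the red marker about the same axis with the same zero and sense as the dial, rad; stiff (1 N m), to be left alone
- marker_point (a point): point in the direction of the red marker 50 mm from the dial axis, at the plane of the well's mouth. The marker is a red tab 10 mm wide lying on the face just outside the well, 48 to 64 mm from the axis, 4.5 mm proud of the face. The dial is set when dial_pointer meets this point.
- lint_roller: lint roller standing on end in front of the box, loose, 0.14 kg or so: pale foot 64 mm in diameter and 30 mm high, roll 48 mm in diameter up to 108 mm, black handle 26 mm in diameter from 114 to 222 mm. Origin: centre of its underside; z up along the handle.
- cork_mat: round brown cork mat, fixed, 100 mm in diameter, 4 mm thick. Origin: centre of its underside, on the counter.
- pen_pot: cream pot with pens, loose bystander, 92 mm in diameter, 118 mm high over the pens. Origin: centre of its underside.
- desk_bell: chrome call bell on a black foot, loose bystander, 84 mm in diameter, 65 mm high. Origin: centre of its underside.

How it is judged:
By the outcome, as a careful person would: the job done as asked, in the order asked, and still so for the second after the job is handed in, with the robot touching nothing.
It also fails if it takes over 64 s, if anything falls off the work surface, if the arm or the gripper's body presses on something with over 40 N, if the wrist force passes 120 N, or if a joint passes its speed limit or range.

### The arm

A 6-joint arm with a two-finger parallel gripper is mounted at the origin on the work surface; the furniture and walls round the work are solid. World frame = base frame: x ahead of the robot, y to its left, z up, the work surface at z = 0. Lengths are in m, angles in rad, forces in N, time in s.
With the tool pointing down it reaches from about 0.25 to 0.8 m from the base axis. Payload 3.9 kg.
Tool frame: the origin (TCP) lies at the very end of the fingers, on their centre line; the grasp point (between the pads) lies 19 mm behind it; z points along the fingers, y is the line along which they close (so a half turn about z gives the same grasp; the last joint's range is limited). The gripper opens to 85 mm and grips with 20 to 120 N. Pads are 22 mm wide; open, the fingers measure 114 mm over their backs; the gripper's body (76 mm by 85 mm) begins 54 mm behind the grasp point. The pads swing forward as they close: fully open they stand 13 mm farther back than shut.
Start: joints at [1.274, 0.26, -0.138, 1.173, 0, 1.571], TCP at [0.154, 0.502, 0.21] pointing down, gripper open.
Joint ranges: [-2.78, 2.78], [-0.83, 1.72], [-1.28, 1.37], [-1.9, 2.12], [-1.57, 1.48], [-3.14, 3.14]. Speed limits (rad/s): [2.57, 2.57, 3.14, 3.14, 3.14, 3.14].

### API

Orientations are given as a 3x3 rotation matrix whose columns are the frame's x, y, z axes.
In Python, from station import ctrl gives the robot as it stands. The module is installed in compiled form; this text tells all that it offers.
- The arm moves only by the tool arm_command, never from a script. Its argument "steps" is one flat list of numbers, 7 for each row, row after row: the shift along the world's x, y, z in cm, then the turn, a rotation vector about the world's x, y, z in rad, then the finger opening in cm, from 0 to 8.54. A call has exactly 8 rows; each row is the pose to reach, as a shift and turn from the pose commanded when the call began; what a row does not reach only later rows make up. A row lasts 1/12 s, in which the tool goes at most 41.7 mm and 7.16 degrees, less where a joint would pass 70% of its speed; a pose out of reach is approached as far as the arm can. A call with a gripper value outside its range is refused whole. The fingers move at their own pace and stop on an object; the grip force is fixed at half the most. Time passes only in rows, so rows that repeat a pose let the fingers close, or fill a call up. It gives the time, the measured TCP pose, the force, the opening and the grip force at its end, in the units of the state.
- ctrl.state(): the state, without advancing time (a new reading comes with each control period).
- ctrl.camera(name): name is "scene" or "top" or "wrist"; returns the picture (420x560x3 uint8, red, green, blue); there is no depth.
- ctrl.camera_info(name): a dict with "fx", "fy", "cx", "cy" (pixels), "xyz" and "rotation" of the camera in the world. Camera axes: x right, y up, looking along -z (the intrinsics and any distortion apply to the point x, -y, -z); pixel columns grow to the right and rows downward; lengths in m; the calibration is good to about 2 mm. A picture is of the moment at which its call begins: read the wrist's pose just before it. camera_info takes no time and is no camera call; for the wrist camera it gives the pose at the moment of the call.
- ctrl.hand_in(): hands the job in; it is judged then, once.
Trained networks look in the newest picture that a camera, given by its name, has taken for a name from the list of things; names that differ only in an ending like _2 or _b are one class to them, and where a whole thing is asked for, a point or a joint stands for the part that bears it (a point fixed in the world has none). Each returns a list of dicts, best first, with "conf" (0 to 1); they miss things now and then, are a little off and sometimes report something else, mostly with a low value. They report only what shows in the picture. A call takes as long as a camera call.
- ctrl.spot_in(camera, name): "at" ([column, row] in pixels, amid what is visible of it).
- ctrl.mark_of(camera, name): "at" ([column, row] in pixels: a listed point, or the origin of a listed thing).
The state is a dict: "t": time; "joint_positions": joint angles; "joint_vel": joint speeds; "joint_torque": joint torques, N m; "position": TCP position; "eef_rot": TCP orientation; "wrist_force": force on the tool from outside, world axes, zero at the start; "moment": the same for the moment, N m; "finger_gap": finger opening in m; "gripper_force": force on a finger pad.
Only numpy, scipy, OpenCV 4.12 (cv2) and the standard library are available. Lean on these libraries where they do the work, as an engineer would, in place of code of your own. Each camera call takes 0.05 s, during which the arm holds its last target. There are 200 camera calls.

## Working session

There is one attempt and no reset: what is moved stays moved. The work goes in short steps, Python scripts to look and compute and a tool call to move; the robot and the scene stay as the last step left them, time stands still between calls to the robot, and variables do not carry over. Pictures are saved under pics/ and viewed, at most 10 in all, crops included, and the job is handed in when it is done.

Besides the shell and the picture viewer there is one more tool, called after "Call:" as name(argument=value, ...) on one line, values as JSON. arm_command: Moves the arm, as the interface text tells. Its arguments: {"type":"object","properties":{"steps":{"type":"array","items":{"type":"number"}}},"required":["steps"]}

```bash
mkdir -p pics; cat > h.py <<'E'
import numpy as np, cv2
from station import ctrl
def snap(c,f=None):
    im=ctrl.camera(c)
    if f: cv2.imwrite('pics/'+f,im[:,:,::-1])
    return im
def ray(c,px,i=None):
    i=i or ctrl.camera_info(c); R=np.array(i['rotation'])
    d=np.array([(px[0]-i['cx'])/i['fx'],-(px[1]-i['cy'])/i['fy'],-1.])
    d=R@d; return np.array(i['xyz']),d/np.linalg.norm(d)
def onz(c,px,z,i=None):
    o,d=ray(c,px,i); return o+d*(z-o[2])/d[2]
def proj(c,p,i=None):
    i=i or ctrl.camera_info(c); q=np.array(i['rotation']).T@(np.array(p)-i['xyz'])
    return [i['cx']-i['fx']*q[0]/q[2], i['cy']+i['fy']*q[1]/q[2]]
def tri(rs):
    A=sum(np.eye(3)-np.outer(d,d) for o,d in rs); b=sum((np.eye(3)-np.outer(d,d))@o for o,d in rs)
    return np.linalg.solve(A,b)
E
python3 - <<'E'
from h import *
np.set_printoptions(precision=4,suppress=True)
a=snap('scene');b=snap('top');w=snap('wrist')
cv2.imwrite('pics/a.png',np.vstack([np.hstack([a,b])])[:,:,::-1]) if 0 else cv2.imwrite('pics/a.png',cv2.resize(np.hstack([a,b]),(800,300),interpolation=cv2.INTER_AREA)[:,:,::-1])
for c in('scene','top'):
    i=ctrl.camera_info(c); print(c,i)
for n in ['lint_roller','cork_mat','pen_pot','desk_bell','heat_control','well_mouth','dial_grip','dial_pointer','marker_point']:
    r=[]
    for c in('scene','top'):
        m=ctrl.mark_of(c,n); 
        if m: r.append(ray(c,m[0]['at'])); print(n,c,[(np.round(k['at'],1),round(k['conf'],2)) for k in m[:2]], onz(c,m[0]['at'],0))
    if len(r)==2: print('   tri',tri(r))
print(ctrl.state())
E
```

```text
scene {'fx': 518.9860277262447, 'fy': 518.9860277262447, 'cx': 280.18257588188715, 'cy': 209.7158966317008, 'xyz': array([ 0.0859, -0.5657,  0.7509]), 'rotation': array([[ 0.7656,  0.4485, -0.4612],
       [-0.643 ,  0.5576, -0.525 ],
       [ 0.0217,  0.6985,  0.7153]])}
top {'fx': 427.78735572318004, 'fy': 427.78735572318004, 'cx': 284.39419204664335, 'cy': 212.42013110339772, 'xyz': array([ 0.4537, -0.1041,  0.9352]), 'rotation': array([[-0.0034,  0.9989, -0.0475],
       [-0.9999, -0.0029,  0.0097],
       [ 0.0095,  0.0476,  0.9988]])}
lint_roller scene [(array([279.2, 251.3]), 0.96)] [ 0.4985 -0.0969  0.    ]
lint_roller top [(array([276.7, 212.5]), 0.64)] [ 0.4981 -0.0964  0.    ]
   tri [ 0.4984 -0.0966 -0.0003]
cork_mat scene [(array([295.4, 328.6]), 0.6)] [ 0.4129 -0.2408  0.    ]
cork_mat top [(array([345.8, 250.3]), 0.91)] [ 0.4151 -0.247   0.    ]
   tri [ 0.4131 -0.2445  0.0045]
pen_pot scene [(array([201., 229.]), 0.79)] [0.4164 0.0418 0.    ]
pen_pot top [(array([210.6, 250.1]), 0.79), (array([288.5, 163.2]), 0.3)] [0.4166 0.0477 0.    ]
   tri [ 0.4177  0.0476 -0.005
[... 1027 characters left out ...]
 -0.2431  0.    ]
marker_point top [(array([314.2, 171.7]), 0.39)] [ 0.5878 -0.1791  0.    ]
   tri [ 0.5717 -0.1687 -0.2291]
{'t': 1.05, 'joint_positions': array([ 1.274 ,  0.26  , -0.1381,  1.1727,  0.    ,  1.5708]), 'joint_vel': array([-0.0012, -0.0002,  0.0013, -0.0021, -0.0015, -0.0006]), 'joint_torque': array([ -0.0006, -40.5627,  25.4239,   0.0011,  -0.    ,   0.    ]), 'position': array([0.1535, 0.502 , 0.2102]), 'eef_rot': array([[-0.9563,  0.2925, -0.    ],
       [ 0.2925,  0.9563,  0.    ],
       [ 0.    ,  0.    , -1.    ]]), 'wrist_force': array([-0.2835,  0.3008, -0.6522]), 'moment': array([-0.0313, -0.0138,  0.0128]), 'gripper_force': 0.0, 'finger_gap': 0.08530507920399044}
```

View pics/a.png

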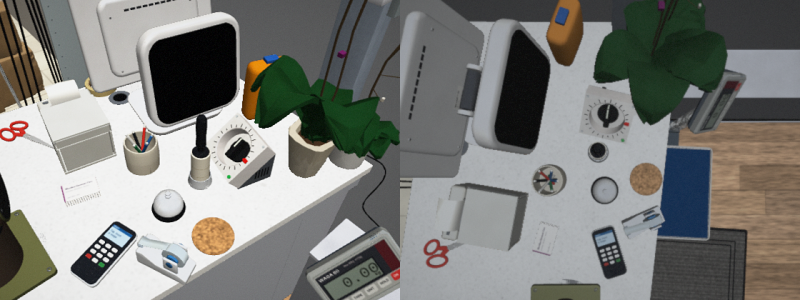

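```bash
python3 - <<'E'
from h import *
a=snap('scene');b=snap('top')
A=cv2.resize(a[130:290,250:400],None,fx=2.6,fy=2.6,interpolation=cv2.INTER_CUBIC)
B=cv2.resize(b[110:270,220:370],None,fx=2.6,fy=2.6,interpolation=cv2.INTER_CUBIC)
cv2.imwrite('pics/b.png',np.hstack([A,B])[:,:,::-1])
for c in('scene','top'):
  for n in ['marker','marker_point','dial_pointer','well_mouth','heat_control','cork_mat','lint_roller']:
    for f in (ctrl.mark_of,ctrl.spot_in):
      try: print(c,n,f.__name__,[(np.round(k['at'],1),round(k['conf'],2)) for k in f(c,n)[:3]])
      except Exception as e: print(c,n,e)
E
```

```text
scene marker it knows: cork_mat, desk_bell, dial_grip, dial_pointer, heat_control, lint_roller, marker_point, pen_pot, well_mouth
scene marker call [(array([346.3, 223.2]), 0.37)]
scene marker_point call [(array([337.7, 223.5]), 0.4)]
scene marker_point call []
scene dial_pointer call [(array([296.7, 329.7]), 0.74), (array([345.2, 183.3]), 0.64)]
scene dial_pointer call [(array([330.4, 210.4]), 0.6)]
scene well_mouth call [(array([328. , 236.5]), 0.75)]
scene well_mouth call [(array([336.9, 214.9]), 0.93)]
scene heat_control call [(array([328. , 236.5]), 0.83)]
scene heat_control call [(array([233.6, 286.6]), 0.72), (array([336.4, 217.3]), 0.6)]
scene cork_mat call []
scene cork_mat call [(array([297.9, 325.3]), 0.71)]
scene lint_roller call [(array([232.8, 291. ]), 0.69)]
scene lint_roller call [(array([280.2, 222.8]), 0.66)]
top marker it knows: cork_mat, desk_bell, dial_grip, dial_pointer, heat_control, lint_roller, marker_point, pen_pot, well_mouth
top marker call [(array([208.1, 252.4]), 0.6)]
top marker_point call [(array([315.5, 172.9]), 0.54)]
top marker_point call [(array([209.1, 251.2]), 0.47), (array([287.6, 155.2]), 0.43)]
top dial_pointer call [(array([290. , 144.2]), 0.77)]
top dial_pointer call [(array([290.2, 160. ]), 0.85)]
top well_mouth call [(array([288.1, 168.1]), 0.73)]
top well_mouth call [(array([289.4, 160.2]), 0.66), (array([288.7, 156.6]), 0.56)]
top heat_control call []
top heat_control call [(array([290.3, 156.9]), 0.94)]
top cork_mat call [(array([346.7, 249.8]), 0.89)]
top cork_mat call []
top lint_roller call [(array([279.8, 211.4]), 0.79)]
top lint_roller call [(array([276.7, 213.1]), 0.68)]
```

View pics/b.png

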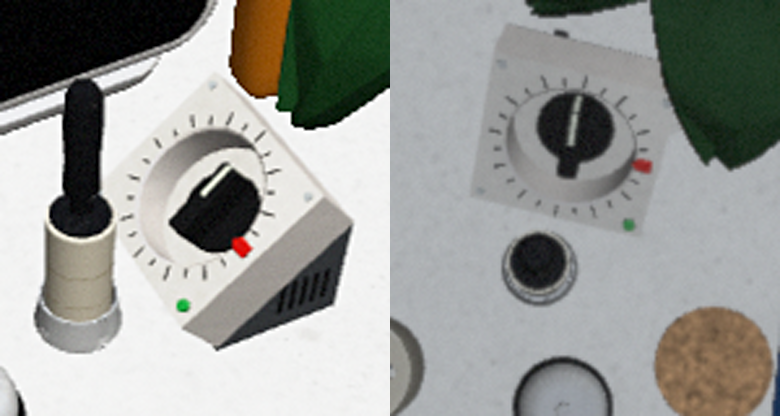

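```bash
cat > fit.py <<'E'
from h import *
from scipy.optimize import least_squares
S=lambda u,v:(250+u/2.6,130+v/2.6)
T=lambda u,v:(220+(u-390)/2.6,110+v/2.6)
def box(p):
    c,s=np.cos(p[2]),np.sin(p[2]); Rz=np.array([[c,-s,0],[s,c,0],[0,0,1]])
    k=np.radians(40); F=Rz@np.array([[np.cos(k),0,-np.sin(k)],[0,1,0],[np.sin(k),0,np.cos(k)]])
    return np.array([p[0],p[1],0])+Rz@[-.016,0,.091], F
obs=[('scene',S(213,74),(.065,.07)),('scene',S(323,194),(.065,-.07)),('scene',S(187,327),(-.065,-.07)),
 ('top',T(471,193),(-.065,.07)),('top',T(642,236),(-.065,-.07)),('top',T(498,60),(.065,.07))]
I={c:ctrl.camera_info(c) for c in('scene','top')}
def redc(im):
    h=im.astype(int); m=(h[:,:,0]>150)&(h[:,:,1]<70)&(h[:,:,2]<70); m=m.astype(np.uint8)
    n,_,st,ce=cv2.connectedComponentsWithStats(m); return [(tuple(ce[i]),st[i,4]) for i in range(1,n) if st[i,4]>5]
tabs=[]
for c in('scene','top'):
    q=redc(ctrl.camera(c)); ref=(342.7,224.6) if c=='scene' else (317.3,173.8)
    q=min(q,key=lambda t:np.hypot(t[0][0]-ref[0],t[0][1]-ref[1])); print(c,q); tabs.append((c,q[0]))
def res(p):
    o,F=box(p); r=[]
    for c,px,(a,b) in obs: r+=list(np.array(proj(c,o+F@[a,b,0],I[c]))-px)
    for c,px in tabs: r+=list(2*(np.array(proj(c,o+F@[.056*np.cos(p[3]),.056*np.sin(p[3]),.003],I[c]))-px))
    return r
f=least_squares(res,[.605,-.122,-.2,-1.7],loss='soft_l1')
print(np.round(f.x,4),np.round(res(f.x),1))
o,F=box(f.x);print(o,F)
# white line ends in pictures -> pointer angle on plane 3 mm below the mouth
def face(c,px,h):
    q,d=ray(c,px,I[c]); n=F[:,2]; t=((o+h*n-q)@n)/(d@n); return F.T@(q+t*d-o)
for c,e in(('scene',(S(203,193),S(228,168))),('top',(T(572,147),T(576,97)))):
    a,b=[face(c,x,-.003) for x in e]; print(c,np.round(a,4),np.round(b,4),np.arctan2(*(b-a)[1::-1]))
E
python3 fit.py
```

```text
scene ((np.float64(342.4193548387097), np.float64(224.41935483870967)), np.int32(31))Traceback (most recent call last):
  File "fit.py", line 18, in <module>
    q=min(q,key=lambda t:np.hypot(t[0][0]-ref[0],t[0][1]-ref[1])); print(c,q); tabs.append((c,q[0]))
ValueError: min() iterable argument is empty
```

```bash
sed -i 's/>150)&(h\[:,:,1\]<70)&(h\[:,:,2\]<70)/>110)\&(h[:,:,1]<h[:,:,0]*.5)\&(h[:,:,2]<h[:,:,0]*.5)/' fit.py; python3 fit.py
```

```text
scene ((np.float64(342.0487804878049), np.float64(224.3658536585366)), np.int32(41))
top ((np.float64(316.6818181818182), np.float64(173.36363636363637)), np.int32(22))
[ 0.6    -0.1269 -0.2269 -1.5594] [ 0.2 -2.2  0.5 -0.2 -1.9  0.1  0.   1.5 -0.  -0.1 -1.5 -3.3  0.2 -0.1
  1.1  0.6]
[ 0.58444948 -0.12329951  0.091     ] [[ 0.74640648  0.22497531 -0.62630941]
 [-0.17234108  0.97436447  0.14461134]
 [ 0.64278761  0.          0.76604444]]
scene [ 0.0024 -0.0002 -0.003 ] [ 0.0269  0.0003 -0.003 ] 0.022098620075085812
top [-0.0009 -0.0003 -0.003 ] [ 0.0419  0.0048 -0.003 ] 0.11685554856859262
```

Call:
arm_command(steps=[0,0,4,0,0,-0.1,8,5,-8,10,0,0,-0.2,8,14.6,-25,12,0,0,-0.8,8,14.6,-25,12,0,0,-0.8,8,14.6,-25,12,0,0,-0.8,8,14.6,-25,12,0,0,-0.8,8,14.6,-25,12,0,0,-0.8,8,14.6,-25,12,0,0,-0.8,8])

```text
t: 3.32
position: [0.2947, 0.2594, 0.3285]
eef_rot: [[-0.454, 0.891, 0.001], [0.891, 0.454, 0.001], [0.0, 0.001, -1.0]]
wrist_force: [1.2, -0.3, 0.6]
finger_gap: 0.0799
gripper_force: 0.0
```

Call:
arm_command(steps=[2,-25,0,0,0,-0.67,8,2,-25,0,0,0,-0.67,8,2,-25,0,0,0,-0.67,8,2,-25,0,0,0,-0.67,8,2,-25,0,0,0,-0.67,8,2,-25,0,0,0,-0.67,8,2,-25,0,0,0,-0.67,8,2,-25,0,0,0,-0.67,8])

```text
t: 3.98
position: [0.3142, 0.0087, 0.328]
eef_rot: [[0.203, 0.979, 0.001], [0.979, -0.203, 0.0], [0.0, 0.001, -1.0]]
wrist_force: [-0.2, 0.2, -0.3]
finger_gap: 0.0799
gripper_force: 0.0
```

Call:
arm_command(steps=[18,-9.9,-3,0,0,0,8,18,-9.9,-3,0,0,0,8,18,-9.9,-3,0,0,0,8,18,-9.9,-3,0,0,0,8,18,-9.9,-3,0,0,0,8,18,-9.9,-3,0,0,0,8,18,-9.9,-3,0,0,0,8,18,-9.9,-3,0,0,0,8])

```text
t: 4.65
position: [0.494, -0.0859, 0.2973]
eef_rot: [[0.192, 0.981, -0.002], [0.981, -0.192, 0.001], [0.0, -0.002, -1.0]]
wrist_force: [-0.4, -0.7, 0.9]
finger_gap: 0.0801
gripper_force: 0.0
```

```bash
python3 - <<'E'
from h import *
s=ctrl.state();print(s['position'],s['joint_positions'])
i=ctrl.camera_info('wrist');w=snap('wrist','c.png')
print(i)
for n in('lint_roller','dial_grip','dial_pointer','marker_point','cork_mat'):
  print(n,[(np.round(k['at'],1),round(k['conf'],2),np.round(onz('wrist',k['at'],.222 if n[0]=='l' else 0,i),3)) for k in ctrl.mark_of('wrist',n)[:2]])
print(proj('wrist',[.4984,-.0966,.222],i))
E
```

```text
[ 0.49402609 -0.08585899  0.29728801] [-1.72398010e-01  1.98934631e-01  5.97014115e-03  1.37999713e+00
  4.73273823e-04  1.59140133e+00]
{'fx': 326.39395292367766, 'fy': 326.39395292367766, 'cx': 277.41700537132454, 'cy': 208.1463711733239, 'xyz': array([ 0.51075195, -0.00322819,  0.46050063]), 'rotation': array([[ 0.98141003,  0.18095073,  0.06396233],
       [-0.19190795,  0.92937302,  0.31533652],
       [-0.00238449, -0.3217493 ,  0.94682189]])}
lint_roller [(array([283.5, 167. ]), 0.96, array([ 0.505, -0.052,  0.222]))]
dial_grip [(array([359.2, 187.2]), 0.55, array([ 0.603, -0.148, -0.   ]))]
dial_pointer [(array([399.3, 191.4]), 0.58, array([ 0.66 , -0.165,  0.   ]))]
marker_point [(array([360.1, 229.2]), 0.56, array([ 0.597, -0.214,  0.   ]))]
cork_mat [(array([249.6, 261.6]), 0.79, array([ 0.419, -0.236,  0.   ]))]
[np.float64(285.53081935593895), np.float64(223.7934763768411)]
```

View pics/c.png

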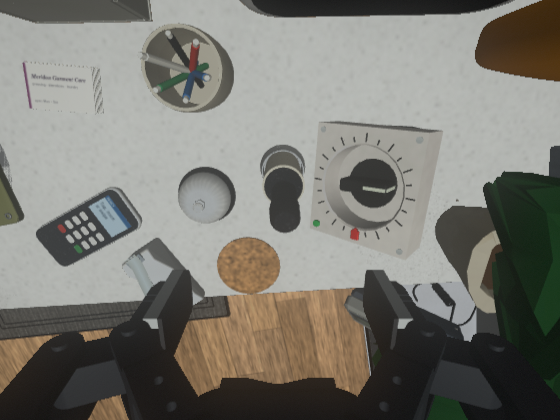

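Call:
arm_command(steps=[0,0,0,0,0,0,8,0,0,0,0,0,0,8,0,0,-1,0,0,0,8,0,0,-2,0,0,0,8,0,0,-4,0,0,0,8,0,0,-6,0,0,0,8,0,0,-6,0,0,0,8,0,0,-6,0,0,0,8])

```text
t: 5.62
position: [0.4932, -0.0877, 0.2373]
eef_rot: [[0.195, 0.981, -0.002], [0.981, -0.195, 0.0], [-0.0, -0.002, -1.0]]
wrist_force: [0.3, 0.6, 0.6]
finger_gap: 0.0799
gripper_force: 0.0
```

```bash
python3 - <<'E'
from h import *
s=ctrl.state();print(s['position'],s['joint_positions'])
i=ctrl.camera_info('wrist');w=snap('wrist');g=w.mean(2)
for c,wt in (('wrist',i),('scene',None),('top',None)):
  if c!='wrist': snap(c)
  for k in ctrl.mark_of(c,'lint_roller')[:2]: print(c,k, onz(c,k['at'],0,wt))
E
```

```text
[ 0.49322455 -0.08773918  0.23730054] [-1.76049972e-01  2.10329371e-01 -1.33956344e-01  1.22894973e+00
  3.83209146e-06  1.59095143e+00]
wrist {'at': [282.6, 175.7], 'conf': 0.56} [ 0.49740602 -0.0976864   0.        ]
wrist {'at': [377.1, 202.7], 'conf': 0.34} [ 0.61001744 -0.15621909  0.        ]
scene {'at': [277.6, 253.0], 'conf': 0.68} [ 0.49348932 -0.09818067  0.        ]
```

Call:
arm_command(steps=[0.3,-0.9,0,0,0,0,8,0.3,-0.9,0,0,0,0,8,0.3,-0.9,-2,0,0,0,8,0.3,-0.9,-4,0,0,0,8,0.3,-0.9,-6,0,0,0,8,0.3,-0.9,-7,0,0,0,8,0.3,-0.9,-7,0,0,0,8,0.3,-0.9,-7,0,0,0,8])

```text
t: 6.58
position: [0.4971, -0.097, 0.1678]
eef_rot: [[0.195, 0.981, -0.001], [0.981, -0.195, 0.0], [-0.0, -0.001, -1.0]]
wrist_force: [-0.2, -0.1, 0.5]
finger_gap: 0.0797
gripper_force: 0.0
```

Call:
arm_command(steps=[0,0,0,0,0,0,5,0,0,0,0,0,0,4,0,0,0,0,0,0,3,0,0,0,0,0,0,2,0,0,0,0,0,0,1.8,0,0,0,0,0,0,1.8,0,0,0,0,0,0,1.8,0,0,0,0,0,0,1.8])

```text
t: 7.25
position: [0.4983, -0.097, 0.1689]
eef_rot: [[0.195, 0.981, 0.003], [0.981, -0.195, -0.001], [-0.0, 0.003, -1.0]]
wrist_force: [-0.7, -0.7, 5.4]
finger_gap: 0.0238
gripper_force: 59.4
```

Call:
arm_command(steps=[0,0,0.5,0,0,0,1.8,0,0,1.5,0,0,0,1.8,0,0,3,0,0,0,1.8,0,0,4,0,0,0,1.8,0,0,4,0,0,0,1.8,-1,-1.8,4,0,0,0,1.8,-2,-3.6,4,0,0,0,1.8,-2,-3.6,4,0,0,0,1.8])

```text
t: 7.92
position: [0.4753, -0.135, 0.2074]
eef_rot: [[0.197, 0.98, -0.002], [0.98, -0.197, -0.002], [-0.002, -0.002, -1.0]]
wrist_force: [-0.5, 0.1, -1.9]
finger_gap: 0.0237
gripper_force: 59.2
```

Call:
arm_command(steps=[-1,-2,0,0,0,0,1.8,-2,-4,0,0,0,0,1.8,-3.2,-6,0,0,0,0,1.8,-4.4,-8,0,0,0,0,1.8,-5.6,-10,0,0,0,0,1.8,-6.3,-11,0,0,0,0,1.8,-6.3,-11,0,0,0,0,1.8,-6.3,-11,0,0,0,0,1.8])

```text
t: 8.58
position: [0.4141, -0.2427, 0.2075]
eef_rot: [[0.196, 0.981, -0.0], [0.981, -0.196, 0.001], [0.001, -0.0, -1.0]]
wrist_force: [0.1, 0.6, -0.8]
finger_gap: 0.0235
gripper_force: 59.2
```

```bash
python3 - <<'E'
from h import *
s=ctrl.state();print(s['position'],s['eef_rot'],s['wrist_force'],s['finger_gap'])
a=snap('scene');b=snap('top')
for c in('scene','top'):
  for n in('cork_mat','lint_roller'):
    for k in ctrl.mark_of(c,n)[:1]: print(c,n,k, onz(c,k['at'],.004))
cv2.imwrite('pics/d.png',np.hstack([cv2.resize(a[150:400,180:440],(390,375)),cv2.resize(b[130:330,230:430],(375,375))])[:,:,::-1])
E
```

```text
[ 0.41407763 -0.24274391  0.20749886] [[ 1.96155427e-01  9.80572816e-01 -4.10313044e-05]
 [ 9.80572257e-01 -1.96155270e-01  1.07699262e-03]
 [ 1.04802118e-03 -2.51492106e-04 -9.99999419e-01]] [ 0.07756607  0.60711543 -0.81581618] 0.02352954088522065
scene cork_mat {'at': [297.6, 329.7], 'conf': 0.67} [ 0.41257148 -0.24641182  0.004     ]
scene lint_roller {'at': [296.8, 313.9], 'conf': 0.67} [ 0.43158522 -0.22278189  0.004     ]
top cork_mat {'at': [344.2, 250.5], 'conf': 0.6} [ 0.41483441 -0.24285696  0.004     ]
top lint_roller {'at': [343.5, 252.7], 'conf': 0.95} [ 0.41007539 -0.24128631  0.004     ]
```

View pics/d.png

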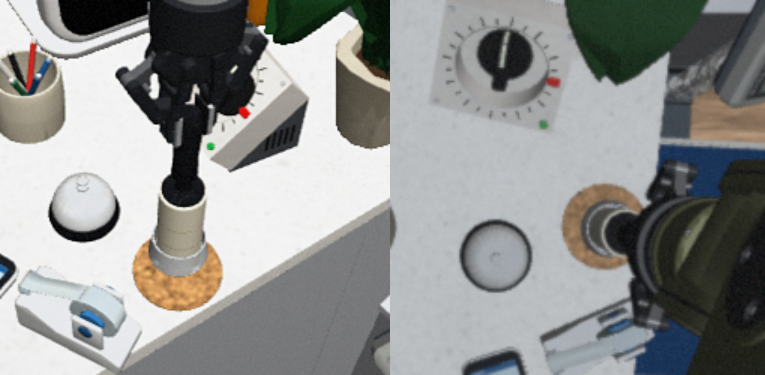

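Call:
arm_command(steps=[0,0,-1,0,0,0,1.8,0,0,-2,0,0,0,1.8,0,0,-2.6,0,0,0,1.8,0,0,-3,0,0,0,1.8,0,0,-3.2,0,0,0,1.8,0,0,-3.3,0,0,0,1.8,0,0,-3.4,0,0,0,1.8,0,0,-3.4,0,0,0,1.8])

```text
t: 9.55
position: [0.4145, -0.2429, 0.174]
eef_rot: [[0.195, 0.981, 0.0], [0.981, -0.195, -0.0], [-0.0, 0.0, -1.0]]
wrist_force: [-0.0, -0.4, -0.9]
finger_gap: 0.0236
gripper_force: 59.2
```

Call:
arm_command(steps=[0,0,-0.1,0,0,0,1.8,0,0,-0.1,0,0,0,1.8,0,0,-0.15,0,0,0,1.8,0,0,-0.15,0,0,0,1.8,0,0,-0.15,0,0,0,1.8,0,0,-0.15,0,0,0,1.8,0,0,-0.15,0,0,0,1.8,0,0,-0.15,0,0,0,1.8])

```text
t: 10.22
position: [0.4147, -0.243, 0.173]
eef_rot: [[0.195, 0.981, 0.001], [0.981, -0.195, -0.001], [-0.0, 0.001, -1.0]]
wrist_force: [0.6, -0.2, 5.3]
finger_gap: 0.0241
gripper_force: 60.0
```

Contact. Release slowly, then rise.

Call:
arm_command(steps=[0,0,0,0,0,0,2.8,0,0,0,0,0,0,3.5,0,0,0,0,0,0,4.5,0,0,0,0,0,0,5.5,0,0,0,0,0,0,6.5,0,0,0,0,0,0,7.5,0,0,0,0,0,0,8,0,0,0,0,0,0,8])

```text
t: 10.88
position: [0.4142, -0.2428, 0.1723]
eef_rot: [[0.195, 0.981, -0.0], [0.981, -0.195, 0.0], [0.0, -0.0, -1.0]]
wrist_force: [-0.1, -0.1, -0.4]
finger_gap: 0.08
gripper_force: 0.0
```

Call:
arm_command(steps=[0,0,0,0,0,0,8,0,0,1,0,0,0,8,0,0,3,0,0,0,8,0,0,6,0,0,0,8,0,0,10,0,0,0,8,0,0,12,0,0,0,8,0,0,14,0,0,0,8,0,0,14,0,0,0,8])

```text
t: 11.55
position: [0.4162, -0.244, 0.3167]
eef_rot: [[0.195, 0.981, 0.007], [0.981, -0.195, -0.004], [-0.003, 0.007, -1.0]]
wrist_force: [0.9, 0.2, -0.1]
finger_gap: 0.0802
gripper_force: 0.0
```

```bash
python3 - <<'E'
from h import *
s=ctrl.state();print(s['t'],s['position'],s['eef_rot'],s['joint_positions'])
a=snap('scene');b=snap('top');
for c in('scene','top'):
  for n in('cork_mat','lint_roller','dial_pointer','marker_point'):
    for k in ctrl.mark_of(c,n)[:1]: print(c,n,k, onz(c,k['at'],.004))
A=cv2.resize(a[150:400,180:440],(390,375)); B=cv2.resize(b[130:330,230:430],(375,375))
cv2.imwrite('pics/e.png',np.hstack([A,B])[:,:,::-1])
# planned tool pose at dial
from fit import o,F
from scipy.spatial.transform import Rotation as Q
R0=np.array(s['eef_rot'])
for sg in(1,-1):
  th=0.05
  y=sg*(F@[-np.sin(th),np.cos(th),0]); z=-F[:,2]; x=np.cross(y,z)
  R=np.c_[x,y,z]; print(sg,Q.from_matrix(R@R0.T).as_rotvec()); 
print('hover 8cm', o+.08*F[:,2])
E
```

```text
11.55 [ 0.41618509 -0.24395945  0.31667547] [[ 0.19474631  0.98083005  0.00680425]
 [ 0.98085024 -0.19472265 -0.00398759]
 [-0.00258621  0.00745052 -0.9999689 ]] [-5.30196450e-01  1.56057340e-01  1.70869354e-03  1.40856098e+00
  8.01426744e-07  1.23658971e+00]
scene cork_mat {'at': [296.3, 328.8], 'conf': 0.59} [ 0.41203032 -0.2437891   0.004     ]
scene lint_roller {'at': [296.8, 327.7], 'conf': 0.97} [ 0.4140347 -0.2427547  0.004    ]
scene dial_pointer {'at': [345.7, 185.3], 'conf': 0.87} [ 0.72204874 -0.0491594   0.004     ]
top cork_mat {'at': [345.3, 250.7], 'conf': 0.78} [ 0.41439215 -0.24524635  0.004     ]
top lint_roller {'at': [341.5, 251.3], 'conf': 0.83} [ 0.41312366 -0.23696495  0.004     ]
top dial_pointer {'at': [288.9, 145.2], 'conf': 0.8} [ 0.64581997 -0.12355655  0.004     ]
top marker_point {'at': [314.1, 174.3], 'conf': 0.36} [ 0.58145479 -0.17850938  0.004     ]
scene ((np.float64(342.0487804878049), np.float64(224.3658536585366)), np.int32(41))
top ((np.float64(316.6818181818182), np.float64(173.36363636363637)), np.int32(22))
[ 0.6    -0.1269 -0.2269 -1.5594] [ 0.2 -2.2  0.5 -0.2 -1.9  0.1  0.   1.5 -0.  -0.1 -1.5 -3.3  0.2 -0.1
  1.1  0.6]
[ 0.58444948 -0.12329951  0.091     ] [[ 0.74640648  0.22497531 -0.62630941]
 [-0.17234108  0.97436447  0.14461134]
 [ 0.64278761  0.          0.76604444]]
scene [ 0.0024 -0.0002 -0.003 ] [ 0.0269  0.0003 -0.003 ] 0.022098620075085812
top [-0.0009 -0.0003 -0.003 ] [ 0.0419  0.0048 -0.003 ] 0.11685554856859262
1 [-0.66259055 -0.39583838  1.51678875]
-1 [ 0.41005782 -0.65505251 -1.47974637]
hover 8cm [ 0.53434473 -0.1117306   0.15228356]
```

View pics/e.png

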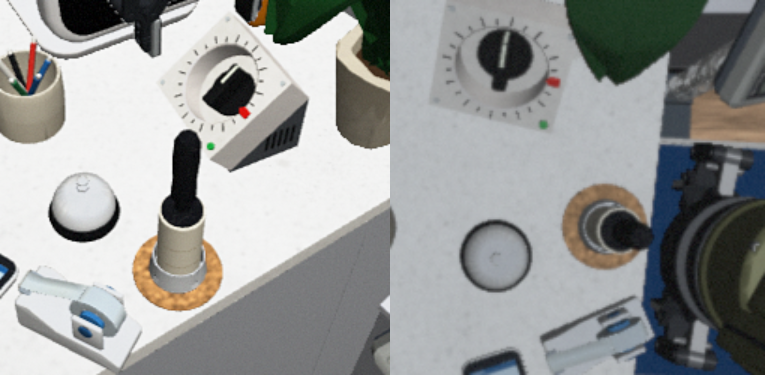

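Call:
arm_command(steps=[0,2,2,-0.045,-0.027,0.104,6,0,5,2,-0.09,-0.054,0.208,4,2,14,2,-0.364,-0.218,0.834,4,2,14,2,-0.364,-0.218,0.834,4,2,14,2,-0.364,-0.218,0.834,4,2,14,2,-0.364,-0.218,0.834,4,2,14,2,-0.364,-0.218,0.834,4,2,14,2,-0.364,-0.218,0.834,4])

```text
t: 12.82
position: [0.4334, -0.1017, 0.3321]
eef_rot: [[-0.545, 0.77, 0.331], [0.746, 0.626, -0.228], [-0.383, 0.122, -0.916]]
wrist_force: [-0.2, 0.4, 0.7]
finger_gap: 0.0402
gripper_force: 0.0
```

Call:
arm_command(steps=[0,0,0,-0.298,-0.178,0.683,4,0,0,0,-0.298,-0.178,0.683,4,0,0,0,-0.298,-0.178,0.683,4,0,0,0,-0.298,-0.178,0.683,4,0,0,0,-0.298,-0.178,0.683,4,0,0,0,-0.298,-0.178,0.683,4,0,0,0,-0.298,-0.178,0.683,4,0,0,0,-0.298,-0.178,0.683,4])

```text
t: 13.48
position: [0.4329, -0.1034, 0.3316]
eef_rot: [[-0.759, 0.196, 0.621], [0.128, 0.98, -0.152], [-0.639, -0.036, -0.768]]
wrist_force: [1.0, -0.2, -0.7]
finger_gap: 0.0401
gripper_force: 0.0
```

```bash
cat > plan.py <<'E'
from h import *
from scipy.spatial.transform import Rotation as Q
np.set_printoptions(precision=4,suppress=True)
import sys
k=np.radians(40);P=np.load('box.npy') if 0 else [.6,-.1269,-.2269]
c,s=np.cos(P[2]),np.sin(P[2]);Rz=np.array([[c,-s,0],[s,c,0],[0,0,1]])
F=Rz@np.array([[np.cos(k),0,-np.sin(k)],[0,1,0],[np.sin(k),0,np.cos(k)]]);o=np.array([P[0],P[1],0])+Rz@[-.016,0,.091]
def go(h,th,dx=0,dy=0):
    st=ctrl.state();R0=np.array(st['eef_rot'])
    y=F@[-np.sin(th),np.cos(th),0];z=-F[:,2];R=np.c_[np.cross(y,z),y,z]
    p=o+F@[dx,dy,h]
    print('t',st['t'],'pos',st['position'],'in face',F.T@(st['position']-o),'J',st['joint_positions'],'F',st['wrist_force'])
    print('shift cm',100*(p-st['position']),'turn',Q.from_matrix(R@R0.T).as_rotvec(),'tool ang',np.arctan2(*(F.T@R0[:,1]*[-1,1,1])[:2]))
E
python3 -c "
from plan import *
go(.10,.05)
print('normal cm',F[:,2])"
```

```text
t 13.4833 pos [ 0.4329 -0.1034  0.3316] in face [ 0.0382 -0.0147  0.2821] J [-0.2287 -0.4343 -0.7075  0.6033 -0.0075 -0.0475] F [ 0.9783 -0.1667 -0.6608]
shift cm [  8.8836  -0.5424 -16.4035] turn [ 0.0032 -0.0047  0.0085] tool ang 0.04615089485015191
normal cm [-0.6263  0.1446  0.766 ]
```

Call:
arm_command(steps=[8.9,-0.5,-16.4,0,0,0.01,4,8.9,-0.5,-16.4,0,0,0.01,4,8.9,-0.5,-16.4,0,0,0.01,4,8.9,-0.5,-16.4,0,0,0.01,4,8.9,-0.5,-16.4,0,0,0.01,4,8.9,-0.5,-16.4,0,0,0.01,4,8.9,-0.5,-16.4,0,0,0.01,4,8.9,-0.5,-16.4,0,0,0.01,4])

```text
t: 14.15
position: [0.5244, -0.1078, 0.1696]
eef_rot: [[-0.759, 0.182, 0.625], [0.117, 0.983, -0.145], [-0.64, -0.037, -0.767]]
wrist_force: [0.3, -0.3, 0.4]
finger_gap: 0.0399
gripper_force: 0.0
```

```bash
python3 - <<'E'
from plan import *
i=ctrl.camera_info('wrist');w=snap('wrist','f.png'); go(.05,.05)
for q in ([0,0,0],[.05,0,0],[0,.05,0],[0,-.05,0],[-.05,0,0]): print(q,proj('wrist',o+F@q,i))
for n in('well_mouth','dial_grip','dial_pointer','marker_point'):
  h=-.003 if n=='dial_grip' else 0
  for k in ctrl.mark_of('wrist',n)[:2]:
    q,d=ray('wrist',k['at'],i); t=((o+h*F[:,2]-q)@F[:,2])/(d@F[:,2]); print(n,k,F.T@(q+t*d-o))
E
```

```text
t 14.2 pos [ 0.5247 -0.108   0.1705] in face [0.0039 0.0015 0.1005] J [-0.1856 -0.0964 -0.9739 -0.0045 -0.0272 -0.0253] F [1.282  0.2433 0.4519]
shift cm [ 2.8434 -0.8117 -4.1187] turn [ 0.0048 -0.001  -0.0049] tool ang 0.05691823779345006
[0, 0, 0] [np.float64(274.2051723248097), np.float64(197.58425724173318)]
[0.05, 0, 0] [np.float64(271.21959378734397), np.float64(251.18401527813307)]
[0, 0.05, 0] [np.float64(333.26147961536066), np.float64(200.77860627808317)]
[0, -0.05, 0] [np.float64(214.75959906196832), np.float64(194.36885285261027)]
[-0.05, 0, 0] [np.float64(277.5600504618463), np.float64(137.35450473975988)]
well_mouth {'at': [279.6, 200.2], 'conf': 0.63} [ 0.002   0.0047 -0.    ]
dial_grip {'at': [278.2, 196.9], 'conf': 0.86} [ 0.0001  0.0034 -0.003 ]
marker_point {'at': [222.5, 196.6], 'conf': 0.5} [ 0.0016 -0.0435  0.    ]
```

View pics/f.png

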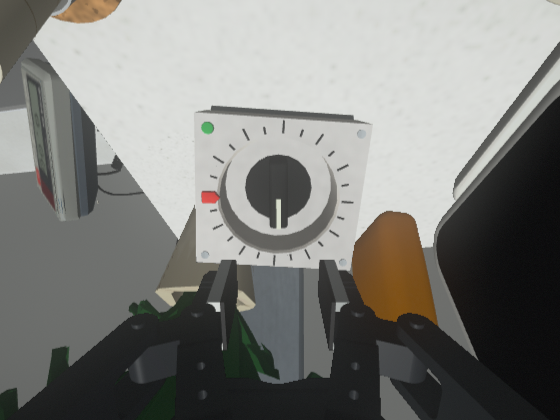

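```bash
cat > ang.py <<'E'
from plan import *
def meas(f):
    i=ctrl.camera_info('wrist'); w=snap('wrist',f).astype(int)
    u,v=np.meshgrid(np.arange(560),np.arange(420))
    # rectify the face: 2 px/mm, 160 mm square, dial plane
    def rect(h):
        g=np.arange(-80,80,.5)/1000; X,Y=np.meshgrid(g,g)   # X: face y (cols), Y: face x (rows)
        pts=o[:,None]+F@np.vstack([Y.ravel(),X.ravel(),np.full(X.size,h)])
        q=np.array(i['rotation']).T@(pts-np.array(i['xyz'])[:,None])
        m=np.array([i['cx']-i['fx']*q[0]/q[2],i['cy']+i['fy']*q[1]/q[2]]).astype(np.float32)
        return cv2.remap(w.astype(np.uint8),m[0].reshape(X.shape),m[1].reshape(X.shape),cv2.INTER_LINEAR).astype(int),X,Y
    A,X,Y=rect(.004)
    red=(A[...,0]>110)&(A[...,1]<.45*A[...,0])&(A[...,2]<.45*A[...,0])&(np.hypot(X,Y)<.075)&(np.hypot(X,Y)>.04)
    print('tab',red.sum(),Y[red].mean(),X[red].mean())
    # box centre: dial skirt/bar dark blob in skirt plane
    B,X,Y=rect(-.030); dk=((B.max(2)<70)&(np.hypot(X,Y)<.045)).astype(np.uint8)
    ct=max(cv2.findContours(dk,0,2)[0],key=cv2.contourArea); (a,b),r=cv2.minEnclosingCircle(ct); e=cv2.fitEllipse(cv2.convexHull(ct))
    print('skirt ctr (x,y) mm',e[0][1]/2-80,e[0][0]/2-80,'axes',np.array(e[1])/2)
    C,X,Y=rect(-.003); wh=((C.min(2)>140)&(np.hypot(X,Y)<.034)).astype(np.uint8)
    n,L,st,ce=cv2.connectedComponentsWithStats(wh)
    for j in range(1,n):
        if st[j,4]>40:
            p=np.c_[Y[L==j],X[L==j]]; d=np.linalg.svd(p-p.mean(0),full_matrices=False)[2][0]; d=d*np.sign(d@p.mean(0))
            print('line n',st[j,4],'ctr',p.mean(0),'angle',np.arctan2(d[1],d[0]))
    if f: cv2.imwrite('pics/r_'+f,cv2.resize(A.astype(np.uint8),(480,480))[:,:,::-1])
E
python3 -c "
from ang import *
meas('g.png')"
```

```text
tab 399 0.0014097744360902255 -0.054022556390977444
skirt ctr (x,y) mm 3.1399078369140625 5.754066467285156 axes [51.7673 69.7142]
line n 4841 ctr [ 0.0128 -0.0048] angle -1.8502380234880094
```

View pics/r_g.png

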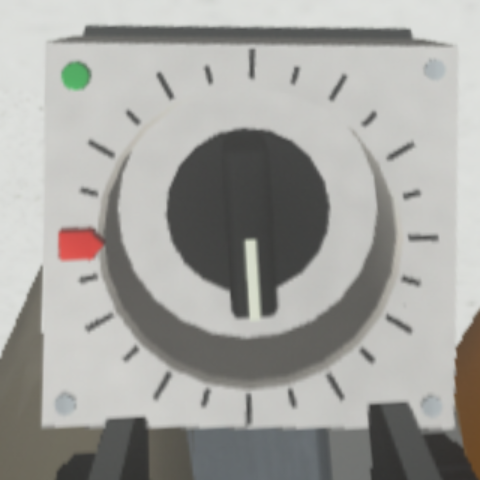

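```bash
python3 -c "
from plan import *
go(.01,.047,-.001,.0035)
go(-.022,.047,-.001,.0035)"
```

```text
t 14.45 pos [ 0.5238 -0.108   0.17  ] in face [0.0029 0.0012 0.1007] J [-0.1863 -0.0973 -0.9762 -0.0059 -0.0268 -0.0261] F [ 0.5751  0.5709 -0.3369]
shift cm [ 5.4422 -1.0231 -7.2022] turn [ 0.0069 -0.0015 -0.0073] tool ang 0.05716138830122597
t 14.45 pos [ 0.5238 -0.108   0.17  ] in face [0.0029 0.0012 0.1007] J [-0.1863 -0.0973 -0.9762 -0.0059 -0.0268 -0.0261] F [ 0.5751  0.5709 -0.3369]
shift cm [ 7.4464 -1.4858 -9.6536] turn [ 0.0069 -0.0015 -0.0073] tool ang 0.05716138830122597
```

Call:
arm_command(steps=[1,-0.2,-1.3,0.007,-0.001,-0.007,4,2,-0.4,-2.6,0.007,-0.001,-0.007,4,3,-0.6,-4,0.007,-0.001,-0.007,4,4,-0.8,-5.4,0.007,-0.001,-0.007,4,5,-0.95,-6.6,0.007,-0.001,-0.007,4,5.4,-1.02,-7.2,0.007,-0.001,-0.007,4,5.4,-1.02,-7.2,0.007,-0.001,-0.007,4,5.4,-1.02,-7.2,0.007,-0.001,-0.007,4])

```text
t: 15.12
position: [0.577, -0.1181, 0.0963]
eef_rot: [[-0.759, 0.189, 0.623], [0.126, 0.982, -0.144], [-0.639, -0.03, -0.769]]
wrist_force: [-0.2, 0.4, -0.2]
finger_gap: 0.04
gripper_force: 0.0
```

```bash
python3 - <<'E'
from plan import *
go(-.022,.047,-.001,.0035)
w=snap('wrist','i.png'); print(ctrl.state()['finger_gap'])
E
```

```text
t 15.1167 pos [ 0.577  -0.1181  0.0963] in face [-0.0031  0.0034  0.0095] J [-0.1872  0.1434 -1.0087 -0.2751 -0.0252 -0.0171] F [-0.2432  0.4457 -0.2185]
shift cm [ 2.1278 -0.4832 -2.2798] turn [-0.0006 -0.0039 -0.0006] tool ang 0.047605962506870464
0.040134020009289326
```

View pics/i.png

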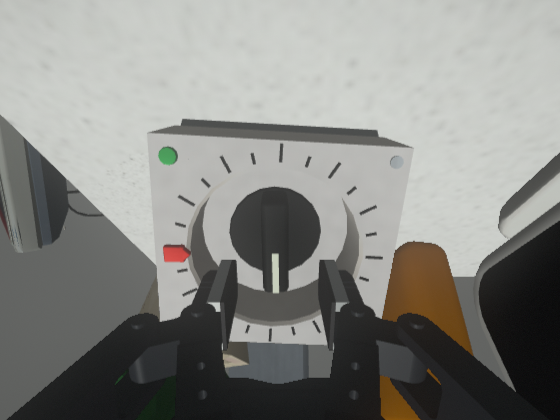

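Call:
arm_command(steps=[0.5,-0.1,-0.5,0,-0.003,0,4,0.9,-0.2,-0.9,0,-0.003,0,4,1.3,-0.3,-1.4,0,-0.003,0,4,1.7,-0.4,-1.8,0,-0.003,0,4,1.95,-0.45,-2.1,0,-0.003,0,4,2.1,-0.48,-2.28,0,-0.003,0,4,2.1,-0.48,-2.28,0,-0.003,0,4,2.1,-0.48,-2.28,0,-0.003,0,4])

```text
t: 15.83
position: [0.5981, -0.1228, 0.0731]
eef_rot: [[-0.757, 0.189, 0.626], [0.126, 0.982, -0.144], [-0.641, -0.03, -0.767]]
wrist_force: [-0.7, 0.4, -0.8]
finger_gap: 0.04
gripper_force: 0.0
```

```bash
python3 - <<'E'
from plan import *
go(-.022,.047,-.001,.0035)
E
```

```text
t 15.8333 pos [ 0.5981 -0.1228  0.0731] in face [-0.0014  0.0036 -0.0222] J [-0.1895  0.2268 -1.0022 -0.3548 -0.0232 -0.0187] F [-0.6625  0.4114 -0.7995]
shift cm [ 0.0144 -0.0098  0.0438] turn [-0.0007 -0.0011 -0.0008] tool ang 0.04731848844247965
```

Call:
arm_command(steps=[0,0,0,0,0,0,3,0,0,0,0,0,0,2.4,0,0,0,0,0,0,1.8,0,0,0,0,0,0,1.3,0,0,0,0,0,0,1,0,0,0,0,0,0,1,0,0,0,0,0,0,1,0,0,0,0,0,0,1])

```text
t: 16.5
position: [0.5983, -0.1228, 0.0736]
eef_rot: [[-0.756, 0.189, 0.626], [0.126, 0.982, -0.144], [-0.642, -0.03, -0.766]]
wrist_force: [-0.5, 0.5, 0.0]
finger_gap: 0.0101
gripper_force: 0.0
```

```bash
python3 - <<'E'
from plan import *
go(-.022,.047,-.001,.0035); print('turn -0.8:',-.8*F[:,2],' -0.1', -.1*F[:,2])
E
```

```text
t 16.5 pos [ 0.5983 -0.1228  0.0736] in face [-0.001   0.0036 -0.022 ] J [-0.1896  0.2261 -1.0021 -0.3549 -0.0231 -0.0187] F [-0.4611  0.5262  0.0413]
shift cm [-0.0028 -0.0065 -0.0049] turn [-0.0005 -0.0003 -0.0008] tool ang 0.047322157199919834
turn -0.8: [ 0.501  -0.1157 -0.6128]  -0.1 [ 0.0626 -0.0145 -0.0766]
```

```bash
python3 - <<'E'
from plan import *
w=snap('wrist');a=snap('scene')
cv2.imwrite('pics/j.png',np.hstack([w[130:400,130:430],cv2.resize(a[120:280,260:420],(270,270))])[:,:,::-1])
E
```

```text
(no output)
```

View pics/j.png

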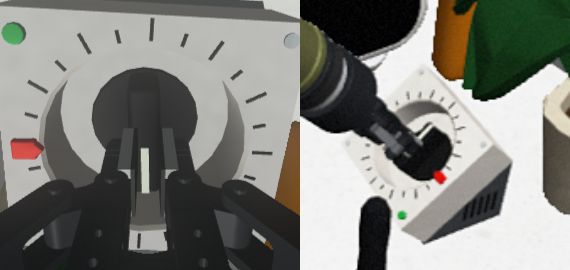

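```bash
python3 - <<'E'
from plan import *
i=ctrl.camera_info('wrist');s=ctrl.state();R=np.array(i['rotation']);T=np.array(s['eef_rot'])
for nm,p in(('tcp',s['position']),('tcp+5',s['position']+T[:,1]*.005),('tcp-5',s['position']-T[:,1]*.005),('bar',o+F@[-.001,.0035,-.003]),('barL',o+F@[-.001,.0035+.008,-.003]),('barR',o+F@[-.001,.0035-.008,-.003]),('barend+',o+F@[.029,.0035,-.003]),('barend-',o+F@[-.031,.0035,-.003])):
  print(nm,np.array(proj('wrist',p,i))-[130,130],(R.T@(p-i['xyz']))[2])
E
```

```text
tcp [145.1393 125.3576] -0.1813463829196754
tcp+5 [154.1384 125.3521] -0.18134789065414247
tcp-5 [136.14   125.3631] -0.18134487518520837
bar [144.8121 142.7322] -0.16336655625672045
barL [160.7673 143.3822] -0.16349721603594583
barR [128.8315 142.0813] -0.16323589647749517
barend+ [142.3062 192.6459] -0.1730206235841034
barend- [147.6328  86.5489] -0.1537124889293376
```

Call:
arm_command(steps=[0,0,0,0,0,0,0.8,0,0,0,0,0,0,0.6,0,0,0,0,0,0,0.4,0,0,0,0,0,0,0.3,0,0,0,0,0,0,0.3,0,0,0,0,0,0,0.3,0,0,0,0,0,0,0.3,0,0,0,0,0,0,0.3])

```text
t: 17.27
position: [0.5983, -0.1228, 0.0735]
eef_rot: [[-0.756, 0.189, 0.626], [0.126, 0.982, -0.144], [-0.642, -0.03, -0.766]]
wrist_force: [-0.7, 0.7, -0.1]
finger_gap: 0.0029
gripper_force: 0.0
```

```bash
python3 - <<'E'
from plan import *
w=snap('wrist')[:,:,::-1];s=snap('scene')[:,:,::-1]; i=cv2.imread('pics/j.png')
A=cv2.resize(w[190:340,210:340],(390,450),interpolation=cv2.INTER_CUBIC)
B=cv2.resize(s[150:250,300:390],(400,450),interpolation=cv2.INTER_CUBIC)
cv2.imwrite('pics/k.png',np.hstack([A,B]))
print(np.array(proj('wrist',ctrl.state()['position']))-[210,190], np.array(proj('scene',ctrl.state()['position']))-[300,150])
E
```

```text
[65.1629 65.3595] [30.7169 57.729 ]
```

View pics/k.png

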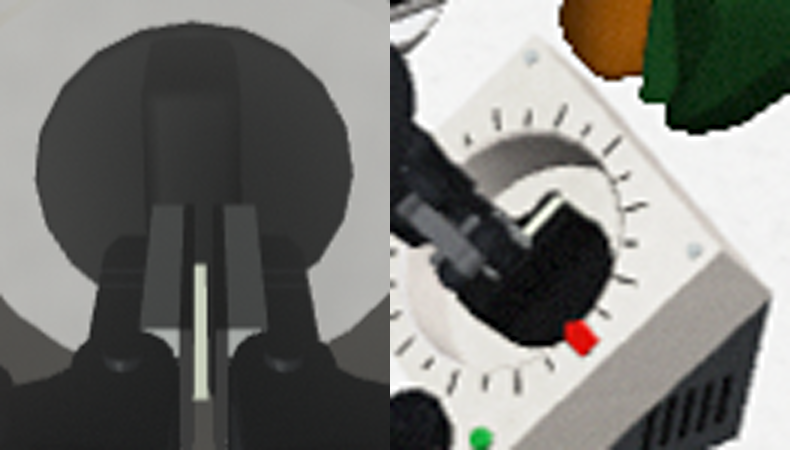

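Call:
arm_command(steps=[0,0,0,0,0,0,1.5,0,0,0,0,0,0,2.5,0,0,0,0,0,0,3.5,0,0,0,0,0,0,4,0,0,0,0,0,0,4,0.13,-0.03,-0.15,0,0,0,4,0.25,-0.06,-0.31,0,0,0,4,0.25,-0.06,-0.31,0,0,0,4])

```text
t: 18.03
position: [0.6009, -0.1235, 0.0701]
eef_rot: [[-0.757, 0.189, 0.626], [0.126, 0.982, -0.144], [-0.642, -0.03, -0.766]]
wrist_force: [-0.7, -0.9, -0.7]
finger_gap: 0.04
gripper_force: 0.0
```

Call:
arm_command(steps=[0.06,-0.015,-0.08,0,0,0,4,0.12,-0.03,-0.15,0,0,0,4,0.12,-0.03,-0.15,0,0,0,4,0.18,-0.045,-0.23,0,0,0,4,0.18,-0.045,-0.23,0,0,0,4,0.25,-0.06,-0.31,0,0,0,4,0.25,-0.06,-0.31,0,0,0,4,0.25,-0.06,-0.31,0,0,0,4])

```text
t: 18.7
position: [0.6033, -0.124, 0.0673]
eef_rot: [[-0.756, 0.189, 0.626], [0.126, 0.982, -0.144], [-0.642, -0.03, -0.766]]
wrist_force: [0.3, -0.7, 0.2]
finger_gap: 0.0403
gripper_force: 0.0
```

Call:
arm_command(steps=[0,0,0,0,0,0,3,0,0,0,0,0,0,2.2,0,0,0,0,0,0,1.6,0,0,0,0,0,0,1.2,0,0,0,0,0,0,1,0,0,0,0,0,0,1,0,0,0,0,0,0,1,0,0,0,0,0,0,1])

```text
t: 19.37
position: [0.6028, -0.1256, 0.0676]
eef_rot: [[-0.756, 0.192, 0.626], [0.127, 0.981, -0.147], [-0.642, -0.032, -0.766]]
wrist_force: [-4.0, -2.8, 3.9]
finger_gap: 0.0139
gripper_force: 58.5
```

Call:
arm_command(steps=[0.02,-0.08,0.03,0.0626,-0.0145,-0.0766,0.8,0.04,-0.16,0.06,0.1252,-0.029,-0.1532,0.8,0.04,-0.16,0.06,0.1878,-0.0434,-0.2298,0.8,0.04,-0.16,0.06,0.2504,-0.0578,-0.3064,0.8,0.04,-0.16,0.06,0.313,-0.0723,-0.383,0.8,0.04,-0.16,0.06,0.3756,-0.0868,-0.4596,0.8,0.04,-0.16,0.06,0.4382,-0.1012,-0.5362,0.8,0.04,-0.16,0.06,0.501,-0.1157,-0.6128,0.8])

```text
t: 20.03
position: [0.6031, -0.1249, 0.0678]
eef_rot: [[-0.389, 0.675, 0.627], [0.795, 0.59, -0.142], [-0.466, 0.443, -0.766]]
wrist_force: [-3.1, 2.3, 2.7]
finger_gap: 0.0137
gripper_force: 58.6
```

```bash
python3 - <<'E'
from plan import *
go(-.03,-.75,0,.0019); s=ctrl.state(); print(s['finger_gap'],s['gripper_force'],s['moment'])
E
```

```text
t 20.0333 pos [ 0.6031 -0.1249  0.0678] in face [-0.0007  0.0026 -0.0297] J [-0.1937  0.2461 -0.9992 -0.3722 -0.0191  0.7826] F [-3.0546  2.2912  2.7454]
shift cm [ 0.0492 -0.0844  0.0217] turn [-0.0062  0.0012  0.0041] tool ang -0.7571618551437638
0.013676994204889324 58.58126699924469 [0.2787 0.6594 0.1839]
```

Call:
arm_command(steps=[0,0,0,0.0626,-0.0145,-0.0766,0.8,0,0,0,0.1252,-0.029,-0.1532,0.8,0,0,0,0.1878,-0.0434,-0.2298,0.8,0,0,0,0.2504,-0.0578,-0.3064,0.8,0,0,0,0.313,-0.0723,-0.383,0.8,0,0,0,0.3756,-0.0868,-0.4596,0.8,0,0,0,0.4382,-0.1012,-0.5362,0.8,0,0,0,0.484,-0.112,-0.592,0.8])

```text
t: 20.7
position: [0.6037, -0.1247, 0.0682]
eef_rot: [[0.192, 0.754, 0.628], [0.981, -0.132, -0.143], [-0.025, 0.643, -0.765]]
wrist_force: [-2.5, 1.6, 3.5]
finger_gap: 0.0139
gripper_force: 58.6
```

Call:
arm_command(steps=[0,0,0,0,0,0,0.8,0,0,0,0,0,0,0.8,0,0,0,0,0,0,1.6,0,0,0,0,0,0,2.4,0,0,0,0,0,0,3.2,0,0,0,0,0,0,4,0,0,0,0,0,0,4,0,0,0,0,0,0,4])

```text
t: 21.37
position: [0.6036, -0.1259, 0.0678]
eef_rot: [[0.191, 0.755, 0.627], [0.981, -0.128, -0.145], [-0.029, 0.643, -0.765]]
wrist_force: [0.2, -0.9, -0.3]
finger_gap: 0.0401
gripper_force: 0.0
```

```bash
python3 - <<'E'
from plan import *
go(.12,-1.53,-.02,.0019); print(ctrl.state()['finger_gap'])
E
```

```text
t 21.3667 pos [ 0.6036 -0.1259  0.0678] in face [-0.0002  0.0018 -0.0302] J [-0.1937  0.2472 -0.9992 -0.3743 -0.0215  1.5508] F [ 0.2205 -0.8922 -0.3091]
shift cm [-10.8849   2.5203  10.2272] turn [ 0.0032  0.0002 -0.0035] tool ang -1.5253954108920755
0.040064185564181454
```

Retract along the normal (13 cm) and measure.

Call:
arm_command(steps=[-0.6,0.14,0.77,0,0,0,4,-1.3,0.29,1.5,0,0,0,4,-2.5,0.58,3.1,0,0,0,4,-3.8,0.87,4.6,0,0,0,4,-5,1.16,6.1,0,0,0,4,-6.5,1.5,8,0,0,0,4,-8.2,1.9,10,0,0,0,4,-8.2,1.9,10,0,0,0,4])

```text
t: 22.03
position: [0.521, -0.1066, 0.1713]
eef_rot: [[0.191, 0.752, 0.631], [0.981, -0.127, -0.145], [-0.029, 0.646, -0.762]]
wrist_force: [0.7, -0.7, -0.2]
finger_gap: 0.0399
gripper_force: 0.0
```

```bash
python3 - <<'E'
from ang import *
import ang
go(.10,-1.53)
i=ctrl.camera_info('wrist')
print([np.round(proj('wrist',o+F@[.05*np.cos(t),.05*np.sin(t),0],i)) for t in(0,1.57,3.14,-1.57)])
def run(c):
    i=ctrl.camera_info(c);w=snap(c)
    S=10 # px per mm
    def rect(h):
        g=np.arange(-80,80,.25)/1000;X,Y=np.meshgrid(g,g)
        q=np.array(i['rotation']).T@(o[:,None]+F@np.vstack([Y.ravel(),X.ravel(),np.full(X.size,h)])-np.array(i['xyz'])[:,None])
        return cv2.remap(w,(i['cx']-i['fx']*q[0]/q[2]).reshape(X.shape).astype(np.float32),(i['cy']+i['fy']*q[1]/q[2]).reshape(X.shape).astype(np.float32),1).astype(int),X,Y
    A,X,Y=rect(.0045);r=np.hypot(X,Y)
    m=(A[...,0]>110)&(A[...,1]<.45*A[...,0])&(A[...,2]<.45*A[...,0])&(r<.075)&(r>.04)
    tab=np.array([Y[m].mean(),X[m].mean()])
    # white line: brightest within dark dial-bar region (r<31 mm), enclosed by dark
    C,X,Y=rect(-.003); dk=(C.max(2)<110).astype(np.uint8); dk=cv2.morphologyEx(dk,cv2.MORPH_CLOSE,np.ones((25,25)))
    wh=((C.min(2)>115)&(dk>0)&(np.hypot(X,Y)<.036)).astype(np.uint8)
    n,L,st,ce=cv2.connectedComponentsWithStats(wh)
    print(c,'tab',m.sum(),tab)
    for j in range(1,n):
        if st[j,4]>150:
            p=np.c_[Y[L==j],X[L==j]];d=np.linalg.svd(p-p.mean(0),full_matrices=False)[2][0];d*=np.sign(d@p.mean(0))
            e=(p-p.mean(0))@d; st0=p.mean(0)+d*e.min(); en=p.mean(0)+d*e.max()
            v=tab-st0
            print(' line',st[j,4],'from',st0,'to',en,'ang',np.arctan2(d[1],d[0]),'tab seen from line start',np.arctan2(v[1],v[0]))
for c in('wrist','scene','top'): run(c)
E
```

```text
t 22.0333 pos [ 0.521  -0.1066  0.1713] in face [0.0014 0.002  0.1037] J [-0.1842 -0.1064 -0.9847 -0.0109 -0.0274  1.558 ] F [ 0.7229 -0.6734 -0.2032]
shift cm [ 0.079  -0.227  -0.3729] turn [ 0.0039  0.0049 -0.0036] tool ang -1.525476172004796
[array([333., 206.]), array([278., 145.]), array([217., 201.]), array([273., 256.])]
wrist tab 1664 [ 0.0015 -0.0533]
 line 1788 from [-0.0002  0.0015] to [ 0.0012 -0.0249] ang -1.5182337237193042 tab seen from line start -1.5405170106374846
scene tab 2102 [ 0.0008 -0.0571]
 line 2480 from [-0.0011 -0.0007] to [ 0.0014 -0.0359] ang -1.4996095175349753 tab seen from line start -1.5358119410201252
top tab 1280 [ 0.0021 -0.0544]
 line 1787 from [-0.0005 -0.0007] to [ 0.0006 -0.0271] ang -1.5298543288481012 tab seen from line start -1.5230005851346728
```

```bash
python3 - <<'E'
from plan import *
for c in('scene','top'):
  snap(c)
  for n in('lint_roller','pen_pot','desk_bell'):
    for k in ctrl.mark_of(c,n)[:1]: print(c,n,round(k['conf'],2),onz(c,k['at'],0))
print(ctrl.state()['wrist_force'],ctrl.state()['joint_vel']); print(ctrl.hand_in())
E
```

```text
scene lint_roller 0.7 [ 0.4163 -0.2392 -0.    ]
scene pen_pot 0.64 [ 0.4139  0.0388 -0.    ]
scene desk_bell 0.71 [ 0.5975 -0.1235  0.    ]
top lint_roller 0.87 [ 0.4112 -0.2428  0.    ]
top pen_pot 0.73 [ 0.6027 -0.1316  0.    ]
top desk_bell 0.64 [ 0.387  -0.1126  0.    ]
[ 0.4269 -0.7036  0.8987] [-0.0009 -0.0064  0.0005  0.0009 -0.0017 -0.0006]
the job is handed in; nothing more can be done
None
```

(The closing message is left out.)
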